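# Flag the specimen cup that has no lid

### The arm

A 6-joint arm with a two-finger parallel gripper is mounted at the origin on the work surface. World frame = base frame: x ahead of the robot, y to its left, z up, the work surface at z = 0. Lengths are in m, angles in rad, forces in N, time in s.
With the tool pointing down it reaches from about 0.425 to 0.95 m from the base axis. Payload 3.5 kg.
Tool frame: the origin (TCP) lies between the finger pads, 19 mm behind the fingertips; this is the grasp point; z points along the fingers, y is the line along which they close (so a half turn about z gives the same grasp; the last joint's range is limited). The gripper opens to 85 mm and grips with 20 to 120 N. Pads are 22 mm wide; open, the fingers measure 114 mm over their backs; the gripper's body (76 mm by 85 mm) begins 54 mm behind the grasp point. The pads swing forward as they close: fully open they stand 13 mm farther back than shut.
Start: joints at [1.122, 0.286, 1.577, -0, 1.279, -0.15], TCP at [0.199, 0.645, 0.25] pointing down, gripper open.
Joint ranges: [-2.77, 2.77], [-0.9, 2.22], [0.21, 2.48], [-1.53, 4.67], [0.24, 2.81], [-2.84, 2.84]. Speed limits (rad/s): [2.79, 2.79, 3.14, 3.14, 3.14, 3.14].

### API

Orientations are given as a unit quaternion [x, y, z, w].
In Python, from plant import monitor, eyes, ctrl gives the robot as it stands.
- The arm moves only by the shell command python3 -m handwheel 'ROWS' [FORCE]. ROWS is JSON, a list of rows, each a list of 7 numbers: the shift along the tool's x, y, z in units of 40 cm (1.0 is 40 cm), then the turn, a rotation vector about the tool's x, y, z in units of pi rad (1.0 is pi rad), then the opening, from -1 (shut) to 1 (fully open). A call has 1 to 12 rows; each row is the pose to reach, as a shift and turn from the pose commanded when the call began, along the tool's axes at that moment, turning the shorter way round; what a row does not reach only later rows make up. A row lasts 1/8 s, in which the tool goes at most 62.5 mm and 10.7 degrees, less where a joint would pass 70% of its speed; a pose out of reach is approached as far as the arm can. A call with a number of a shift or a turn outside -1 to 1 is refused whole. A call with a gripper value outside its range is refused whole. The fingers move at their own pace and stop on an object; FORCE is the grip in N (left out, the last holds). Time passes only in rows, so rows that repeat a pose let the fingers close. It gives the time, the measured TCP pose, the force, the opening and the grip force at its end, in the units of the state.
- monitor.get_state(): the state, without advancing time (a new reading comes with each control period).
- eyes.read_camera(name): name is "scene" or "top" or "wrist"; returns the picture (420x560x3 uint8, red, green, blue); there is no depth.
- eyes.camera_params(name): a dict with "K" (3x3 intrinsics, pixels), "R" (3x3) and "t" (3): a world point X has camera coordinates R X + t. Camera axes: x right, y down, z forward; pixel columns grow to the right and rows downward; lengths in m; the calibration is good to about 2 mm. The wrist camera is an equidistant fisheye: a pixel r from the principal point sees the ray r / f radians off the axis. A picture is of the moment at which its call begins: read the wrist's pose just before it. camera_params takes no time and is no camera call; for the wrist camera it gives the pose at the moment of the call.
- ctrl.sign_off(): hands the job in; it is judged then, once.
The state is a dict: "time": time; "qpos": joint angles; "dq": joint speeds; "joint_efforts": joint torques, N m; "eef_pos": TCP position; "tcp_rot": TCP orientation; "contact_force": force on the tool from outside, world axes, zero at the start; "wrist_torque": the same for the moment, N m; "opening": opening from 0.0 (shut) to 1.0 (fully open); "finger_force": force on a finger pad.
Only numpy, scipy, OpenCV 4.12 (cv2) and the standard library are available. Lean on these libraries where they do the work, as an engineer would, in place of code of your own. Each camera call takes 0.05 s, during which the arm holds its last target. There are 200 camera calls.

### The job

One of the four specimen cups on the blue board has lost its lid and must be logged as rejected. Point down at that open cup with the fingertips a few centimetres above the middle of its mouth and keep still there for two seconds for the camera, then press the red button all the way down and let it go, ending clear of everything. Do not touch, move or lift any cup or the loose red lid, do not bring the fingertips down over any of the lidded cups, and do not press the green button.

Things in the scene. Friction and masses are not known exactly. Their poses are not given: they have to be found in the camera images.
- tray: blue flat plastic board lying fixed on the bench, 220 x 220 x 6 mm; the four cups stand on it. Origin: centre of its underside, z up
- open_cup: the specimen cup WITHOUT a lid: milky-clear, empty, yellow inner floor, open at the top, 58 mm across the rim, 48 mm at the foot, 70 mm tall, wall 3 mm, about 40 g, loose. Origin: centre of its underside, z up
- open_cup_rim (a point): centre of the open mouth of that cup, level with its rim (70 mm above its foot, about 76 mm above the bench); z up
- cup1: milky-clear specimen cup closed by a red screw lid, 61 mm across the lid, 76 mm tall overall, about 70 g, loose; a bystander. Origin: centre of its underside, z up
- cup1_lid (a point): centre of the top face of the red lid of cup1, about 82 mm above the bench
- cup2: milky-clear specimen cup closed by a red screw lid, 61 mm across the lid, 76 mm tall overall, about 70 g, loose; a bystander. Origin: centre of its underside, z up
- cup2_lid (a point): centre of the top face of the red lid of cup2, about 82 mm above the bench
- cup3: milky-clear specimen cup closed by a red screw lid, 61 mm across the lid, 76 mm tall overall, about 70 g, loose; a bystander. Origin: centre of its underside, z up
- cup3_lid (a point): centre of the top face of the red lid of cup3, about 82 mm above the bench
- loose_lid: the missing red screw lid, lying open side up on the bench, 61 mm across, 14 mm tall, 15 g, loose; a bystander. Origin: centre of its underside
- reject_top (a point): centre of the top face of the red push button, 40 mm across, in a grey housing fixed to the bench; it moves down with the button. The top stands 22 mm above the bench when up; round housing 56 mm across, 12 mm tall
- reject (a joint): travel of the red button, straight down: 0 = up, 0.006 m = fully pressed; springs back when let go; fully down takes about 5 N
- accept_top (a point): centre of the top face of the green push button, 40 mm across, in a grey housing fixed to the bench; it moves down with the button. The top stands 22 mm above the bench when up; round housing 56 mm across, 12 mm tall
- accept (a joint): travel of the green button, straight down: 0 = up, 0.006 m = fully pressed; springs back when let go; fully down takes about 5 N
Not all that is in view belongs to the job. Leave any orange look-alike of the part that bears reject_top alone.

How it is judged:
On the way, in this order (a step that is already met when the one before it is completed fails the run):
1. for 1.5 s unbroken the tool point stays above the open cup, fingers pointing down: within 25 mm of the mouth centre sideways, 19 to 90 mm above the rim (horizontal distance between the grasp point and open_cup_rim below 0.025 m and z of the grasp point in the frame of open_cup_rim between 0.019 and 0.09 m and (angle between the grasp point's own z axis and vertical below 0.8 rad or angle between the grasp point's own z axis and vertical above 2.34 rad)), for 1.5 s.
2. the red button is pressed down (at least 4.5 of its 6 mm) (value of joint reject above 0.0045 m), for 0.05 s.
At the end, for the whole second after the job is handed in: The red button has sprung back (under 1.5 mm of travel), the green one is up, and all four cups and the loose lid stand at rest within 8 mm of where they were, upright within 0.1 rad (value of joint each of reject, accept below 0.0015 m and distance of each of open_cup, cup1, cup2, cup3, loose_lid from where it was at the start of the episode below 0.008 m and angle between each of open_cup, cup1, cup2, cup3, loose_lid's own z axis and vertical below 0.1 rad and linear speed of each of open_cup, cup1, cup2, cup3, loose_lid below 0.02 m/s); the robot touches nothing.
It fails at once if the robot touches a cup or the loose lid (over 0.5 N) (contact force between any of the fingers, the arm and open_cup above 0.5 N or contact force between any of the fingers, the arm and cup1 above 0.5 N or contact force between any of the fingers, the arm and cup2 above 0.5 N or contact force between any of the fingers, the arm and cup3 above 0.5 N or contact force between any of the fingers, the arm and loose_lid above 0.5 N).
It fails at once if a cup or the loose lid is moved by over 8 mm, or lifted (distance of any of open_cup, cup1, cup2, cup3, loose_lid from where it was at the start of the episode above 0.008 m).
It fails at once if the tool point comes down over a lidded cup (within 20 mm of its middle sideways and less than 80 mm above its lid) ((horizontal distance between the grasp point and cup1_lid below 0.02 m and z of the grasp point in the frame of cup1_lid below 0.08 m) or (horizontal distance between the grasp point and cup2_lid below 0.02 m and z of the grasp point in the frame of cup2_lid below 0.08 m) or (horizontal distance between the grasp point and cup3_lid below 0.02 m and z of the grasp point in the frame of cup3_lid below 0.08 m)).
It fails at once if the green button is pressed (over 3 mm) (value of joint accept above 0.003 m).
It also fails if it takes over 38 s, if anything falls off the work surface, if the arm or the gripper's body presses on something with over 40 N, if the wrist force passes 120 N, or if a joint passes its speed limit or range.

## Working session

There is one attempt and no reset: what is moved stays moved. The work goes in short steps, Python scripts to look and compute and a shell command to move; the robot and the scene stay as the last step left them, time stands still between calls to the robot, and variables do not carry over. Pictures are saved under pics/ and viewed, at most 10 in all, crops included, and the job is handed in when it is done.

```bash
mkdir -p pics; python3 - <<'E'
from plant import monitor, eyes
import cv2
print(monitor.get_state())
for n in ("top","scene"):
    im=eyes.read_camera(n); cv2.imwrite(f"pics/{n}0.png",im[:,:,::-1]); p=eyes.camera_params(n); print(n,p)
E
```

```text
{'time': 0.0, 'qpos': array([ 1.12199783e+00,  2.87155595e-01,  1.57820252e+00,  3.24541378e-05,
        1.27857224e+00, -1.49999074e-01]), 'dq': array([ 0.00118373, -0.00046689, -0.00033565,  0.00085102,  0.00047386,
        0.00078758]), 'joint_efforts': array([-7.38932267e-04, -4.06002867e+01, -2.92613411e+01, -2.08182000e-04,
        5.91886041e-03, -3.87788063e-06]), 'eef_pos': array([0.1983954 , 0.64454028, 0.24864001]), 'tcp_rot': array([ 1.48849096e-01,  9.88859232e-01, -1.11227191e-03, -3.59590312e-04]), 'contact_force': array([-0.06607877, -0.99807296,  0.34321517]), 'wrist_torque': array([ 0.03235291, -0.01547407, -0.00821666]), 'finger_force': 0.0, 'opening': 1.0023542305187434}
top {'K': array([[502.79628174,   0.        , 281.00847406],
       [  0.        , 502.79628174, 203.69182793],
       [  0.        ,   0.        ,   1.        ]]), 'R': array([[ 0.00674292, -0.99995763,  0.00626618],
       [-0.98826914, -0.00761994, -0.1525321 ],
       [ 0.15257339, -0.00516416, -0.98827865]]), 't': array([-0.03973871,  0.54584397,  1.10301437])}
scene {'K': array([[391.1238342 ,   0.        , 278.92662785],
       [  0.        , 391.1238342 , 206.35183706],
       [  0.        ,   0.        ,   1.        ]]), 'R': array([[-0.08395635,  0.99631537,  0.01752184],
       [ 0.62077813,  0.06604968, -0.78119905],
       [-0.77947793, -0.05470945, -0.62403608]]), 't': array([ 0.0997044 , -0.27319741,  1.16206805])}
```

View pics/top0.png

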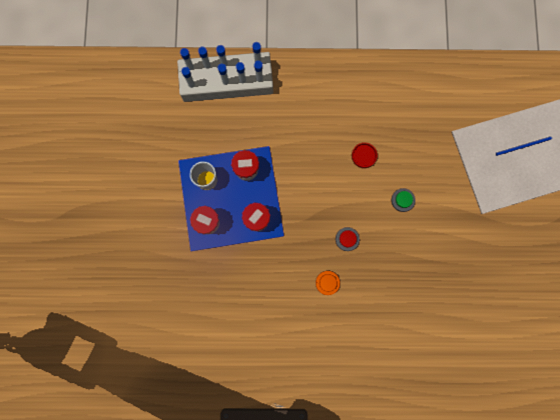

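View pics/scene0.png

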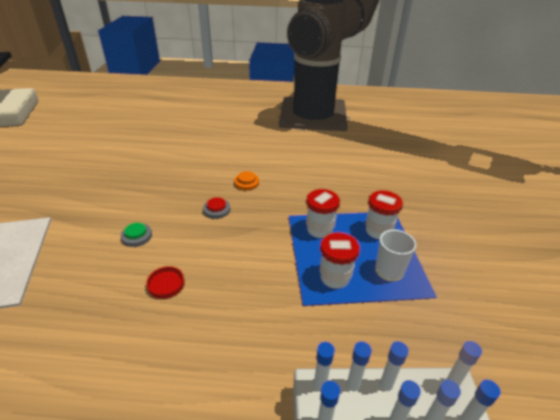

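The top view has red candidates at these pixels:
- (348,239): red disc in a grey housing. This is the reject button.
- (365,155): wider red ring with no housing, the loose lid.
- (328,283): orange look-alike, to be left alone.
- (403,200): green button.

The cups are at (203,174), open with a yellow floor, and lidded at (245,163), (204,219) and (256,216). In the scene view the open cup's rim is near (397,243) and the red button near (216,204). I'll confirm this in one enlarged crop and triangulate.

```bash
cat > h.py <<'E'
import numpy as np, cv2
from plant import eyes
P={n:eyes.camera_params(n) for n in("top","scene")}
M={n:p["K"]@np.c_[p["R"],p["t"]] for n,p in P.items()}
def tri(a,b):
    X=cv2.triangulatePoints(M["top"],M["scene"],np.float64(a).reshape(2,1),np.float64(b).reshape(2,1)).ravel();X=X[:3]/X[3]
    q=lambda n:(lambda v:v[:2]/v[2])(M[n]@np.r_[X,1])
    return X, q("top")-a, q("scene")-b
def at_z(n,px,z):
    p=P[n];d=p["R"].T@np.linalg.inv(p["K"])@np.r_[px,1];c=-p["R"].T@p["t"];return c+d*(z-c[2])/d[2]
E
python3 - <<'E'
from h import *
T=cv2.imread("pics/top0.png");S=cv2.imread("pics/scene0.png")
for n,I in(("top",T),("scene",S)):
    h=cv2.cvtColor(I,cv2.COLOR_BGR2HSV)
    for c,m in(("red",((h[...,0]<5)|(h[...,0]>174))&(h[...,1]>180)&(h[...,2]>80)),("green",(h[...,0]>50)&(h[...,0]<80)&(h[...,1]>120))):
        k,_,s,ce=cv2.connectedComponentsWithStats(m.astype(np.uint8))
        for i in range(1,k):
            if s[i,4]>60: print(n,c,s[i],ce[i].round(1), at_z(n,ce[i],.022).round(3))
c=lambda I,x,y,w,hh,k:cv2.resize(I[y:y+hh,x:x+w],None,fx=k,fy=k,interpolation=cv2.INTER_CUBIC)
A=np.vstack([np.hstack([c(T,170,140,60,60,5),c(S,365,220,60,60,5)]),np.hstack([c(T,318,210,60,60,5),c(S,186,175,60,60,5)])])
cv2.imwrite("pics/crop.png",A[:600])
E
```

```text
top red [352 143  25  25 478] [364.1 155.2] [ 0.666 -0.231  0.022]
top red [232 150  27  28 436] [244.8 163.6] [0.644 0.05  0.022]
top red [242 203  28  28 448] [256.  216.5] [0.519 0.022 0.022]
top red [191 206  27  27 418] [204.  219.4] [0.511 0.141 0.022]
top red [340 230  17  17 221] [347.7 238.4] [ 0.47  -0.19   0.022]
top green [396 191  17  17 229] [403.8 198.9] [ 0.563 -0.321  0.022]
scene red [307 190  32  23 426] [322.6 202. ] [0.451 0.027 0.022]
scene red [369 191  33  23 425] [384.7 203.4] [0.442 0.153 0.022]
scene red [208 198  17  13 178] [216.  204.1] [ 0.48  -0.187  0.022]
scene red [321 233  38  30 669] [339.3 248.9] [0.583 0.056 0.022]
scene red [147 267  36  31 854] [164.9 282.3] [ 0.687 -0.225  0.022]
scene green [124 223  22  16 276] [134.8 230.4] [ 0.573 -0.318  0.022]
```

View pics/crop.png

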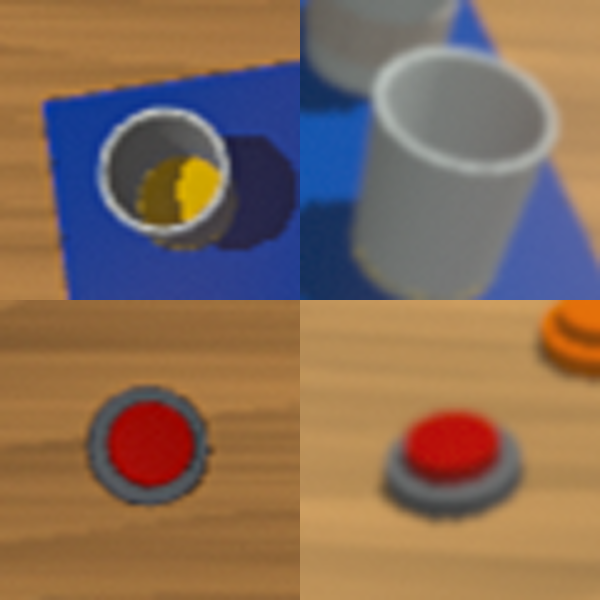

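The crop confirms an open cup with a yellow floor, and a red button in a grey housing with the orange one separate from it. Rim centre is about (202.2,173.8) in top and (398,241) in scene. Button top centre is (347.7,238.4) in top and about (216.3,202.7) in scene.

```bash
python3 - <<'E'
from h import *
from plant import monitor
from scipy.spatial.transform import Rotation as Ro
s=monitor.get_state();R=Ro.from_quat(s["tcp_rot"]).as_matrix();p=s["eef_pos"];print(R.round(3))
for n,a,b in(("cup",(202.2,173.8),(398,241.2)),("btn",(347.7,238.4),(216.3,202.7)),("c1",(244.8,163.3),(339.5,245)),("c2",(256,216.3),(322.8,199.5)),("c3",(204,219.2),(385,200.5))):
    X,e,f=tri(a,b);print(n,X.round(4),e.round(1),f.round(1))
for n,a,z in(("cup",(202.2,173.8),.076),("c1",(244.8,163.3),.082),("c2",(256,216.3),.082),("c3",(204,219.2),.082)):print(n,at_z("top",a,z).round(4))
# rim diameter check
print(np.linalg.norm(at_z("top",(189.5,174),.076)-at_z("top",(215.8,174),.076)))
for n,X in(("cup",np.r_[at_z("top",(202.2,173.8),.076)[:2],.076+.06]),("btn",np.r_[at_z("top",(347.7,238.4),.022)[:2],.022+.08])):
    print(n,X.round(3),"tool units",(R.T@(X-p)/.4).round(3))
E
```

```text
[[-0.956  0.294 -0.001]
 [ 0.294  0.956 -0.002]
 [ 0.    -0.002 -1.   ]]
cup [0.6078 0.142  0.0729] [-0.5 -0.1] [-1.2 -0. ]
btn [ 0.4701 -0.1895  0.0174] [-0.3  0. ] [-0.5 -0. ]
c1 [0.6313 0.0466 0.0776] [-0.4 -0. ] [-0.8 -0. ]
c2 [0.5125 0.0204 0.0754] [-0.5 -0. ] [-1. -0.]
c3 [0.5051 0.134  0.0767] [-0.4 -0.1] [-0.7 -0. ]
cup [0.6069 0.1403 0.076 ]
c1 [0.6302 0.0455 0.082 ]
c2 [0.5116 0.0189 0.082 ]
c3 [0.5044 0.1324 0.082 ]
0.0585120586296216
cup [0.607 0.14  0.136] tool units [-1.347 -0.904  0.283]
btn [ 0.47  -0.189  0.102] tool units [-1.262 -1.792  0.37 ]
```

```bash
python3 -m handwheel '[[-0.67,-0.45,0,0,0,0,-1],[-0.67,-0.45,0,0,0,0,-1],[-0.67,-0.45,0,0,0,0,-1],[-0.67,-0.45,0,0,0,0,-1],[-0.67,-0.45,0,0,0,0,-1],[-0.67,-0.45,0,0,0,0,-1],[-0.67,-0.45,0,0,0,0,-1],[-0.67,-0.45,0,0,0,0,-1],[-0.67,-0.45,0,0,0,0,-1],[-0.67,-0.45,0,0,0,0,-1]]'
python3 -m handwheel '[[-0.68,-0.45,0,0,0,0,-1],[-0.68,-0.45,0,0,0,0,-1],[-0.68,-0.45,0,0,0,0,-1],[-0.68,-0.45,0,0,0,0,-1],[-0.68,-0.45,0,0,0,0,-1],[-0.68,-0.45,0,0,0,0,-1],[-0.68,-0.45,0,0,0,0,-1],[-0.68,-0.45,0,0,0,0,-1],[-0.68,-0.45,0,0,0,0,-1],[-0.68,-0.45,0,0,0,0,-1]]'
```

```text
time: 1.35
eef_pos: [0.4011, 0.395, 0.25]
tcp_rot: [0.148, 0.989, -0.0, -0.0]
contact_force: [-0.1, -0.4, -0.7]
opening: 0.001
finger_force: 0.0
time: 2.6
eef_pos: [0.6082, 0.1432, 0.2502]
tcp_rot: [0.148, 0.989, 0.0, 0.0]
contact_force: [0.1, 0.0, -0.3]
opening: 0.001
finger_force: 0.0
```

```bash
python3 -m handwheel '[[0,0,0.14,0,0,0,-1],[0,0,0.28,0,0,0,-1],[0,0,0.28,0,0,0,-1],[0,0,0.28,0,0,0,-1],[0,0,0.28,0,0,0,-1],[0,0,0.28,0,0,0,-1],[0,0,0.28,0,0,0,-1],[0,0,0.28,0,0,0,-1],[0,0,0.28,0,0,0,-1],[0,0,0.28,0,0,0,-1],[0,0,0.28,0,0,0,-1],[0,0,0.28,0,0,0,-1]]'
python3 - <<'E'
from plant import eyes
import cv2
cv2.imwrite("pics/hover.png",eyes.read_camera("scene")[:,:,::-1])
E
python3 -m handwheel '[[0,0,0,0,0,0,-1],[0,0,0,0,0,0,-1],[0,0,0,0,0,0,-1],[0,0,0,0,0,0,-1],[0,0,0,0,0,0,-1],[0,0,0,0,0,0,-1],[0,0,0,0,0,0,-1],[0,0,0,0,0,0,-1],[0,0,0,0,0,0,-1],[0,0,0,0,0,0,-1]]'
```

```text
time: 4.1
eef_pos: [0.6087, 0.1421, 0.138]
tcp_rot: [0.149, 0.989, -0.0, -0.0]
contact_force: [-0.2, 0.4, 0.0]
opening: 0.003
finger_force: 0.0
time: 5.4
eef_pos: [0.6088, 0.1421, 0.1381]
tcp_rot: [0.149, 0.989, 0.0, 0.0]
contact_force: [-0.4, 0.8, 0.5]
opening: 0.003
finger_force: 0.0
```

View pics/hover.png

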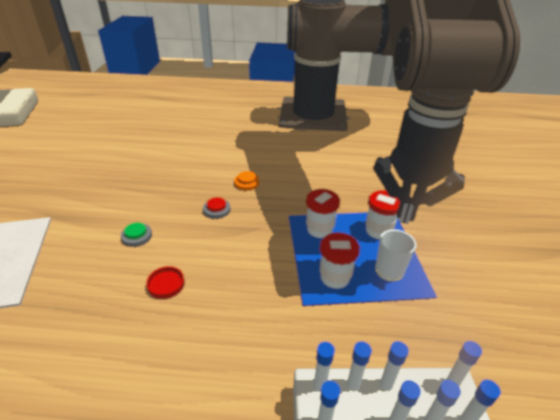

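The fingertips at about (405,218) stand just above the open mouth at (398,241), with all cups undisturbed and the hold complete. Next I rise and go over to the red button.

```bash
python3 - <<'E'
from h import *
v=M["scene"]@[.6088,.1421,.119,1];print("tip expected",v[:2]/v[2])
E
python3 -m handwheel '[[0,0,-0.14,0,0,0,-1],[0,0,-0.28,0,0,0,-1],[0,0,-0.28,0,0,0,-1],[0.09,-0.894,-0.28,0,0,0,-1],[0.09,-0.894,-0.28,0,0,0,-1],[0.09,-0.894,-0.28,0,0,0,-1],[0.09,-0.894,-0.28,0,0,0,-1],[0.09,-0.894,-0.28,0,0,0,-1],[0.09,-0.894,-0.28,0,0,0,-1],[0.09,-0.894,-0.28,0,0,0,-1],[0.09,-0.894,-0.28,0,0,0,-1],[0.09,-0.894,-0.28,0,0,0,-1]]'
python3 -m handwheel '[[0,0,0.14,0,0,0,-1],[0,0,0.28,0,0,0,-1],[0,0,0.4,0,0,0,-1],[0,0,0.4,0,0,0,-1],[0,0,0.4,0,0,0,-1],[0,0,0.4,0,0,0,-1]]'
python3 - <<'E'
from plant import eyes
import cv2
cv2.imwrite("pics/btn.png",eyes.read_camera("scene")[:,:,::-1])
E
```

```text
tip expected [403.11558094 220.01741961]
time: 6.9
eef_pos: [0.4694, -0.1878, 0.2497]
tcp_rot: [0.148, 0.989, 0.0, -0.0]
contact_force: [0.2, -0.2, 0.4]
opening: 0.001
finger_force: 0.0
time: 7.65
eef_pos: [0.4711, -0.1899, 0.093]
tcp_rot: [0.149, 0.989, -0.001, 0.003]
contact_force: [1.3, 0.2, -0.0]
opening: -0.001
finger_force: 0.0
```

View pics/btn.png

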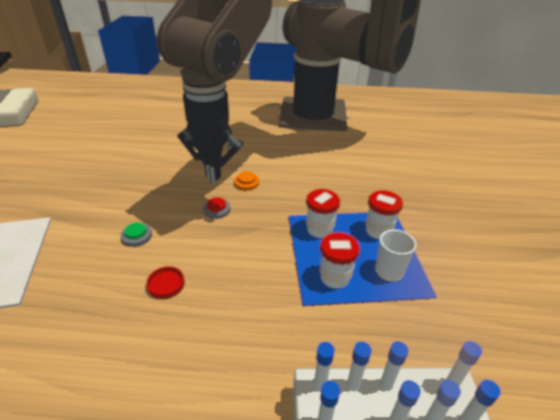

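The shut fingertips at (212,178) are directly over the red button at (216,205). I'll press gently and watch the force.

```bash
python3 -m handwheel '[[0,0,0.06,0,0,0,-1],[0,0,0.11,0,0,0,-1],[0,0,0.12,0,0,0,-1],[0,0,0.13,0,0,0,-1],[0,0,0.135,0,0,0,-1],[0,0,0.135,0,0,0,-1],[0,0,0.135,0,0,0,-1],[0,0,0.135,0,0,0,-1]]'
python3 -m handwheel '[[0,0,0.005,0,0,0,-1],[0,0,0.005,0,0,0,-1],[0,0,0.005,0,0,0,-1]]'
```

```text
time: 8.7
eef_pos: [0.4698, -0.1896, 0.0367]
tcp_rot: [0.149, 0.989, -0.0, 0.001]
contact_force: [1.1, -1.0, 3.2]
opening: 0.001
finger_force: 1.8
time: 9.07
eef_pos: [0.4698, -0.1896, 0.0347]
tcp_rot: [0.149, 0.989, -0.0, 0.001]
contact_force: [-0.9, -0.2, 6.1]
opening: 0.003
finger_force: 3.3
```

```bash
python3 -m handwheel '[[0,0,0.005,0,0,0,-1],[0,0,0.005,0,0,0,-1],[0,0,0.005,0,0,0,-1]]'
```

```text
time: 9.45
eef_pos: [0.4699, -0.1896, 0.0345]
tcp_rot: [0.149, 0.989, -0.0, -0.0]
contact_force: [-5.8, 2.5, 18.0]
opening: -0.0
finger_force: 9.3
```

The button has bottomed: the tool moved only 0.2 mm and the force rose to 18 N. Releasing straight up.

```bash
python3 -m handwheel '[[0,0,-0.05,0,0,0,-1],[0,0,-0.2,0,0,0,-1],[0,0,-0.35,0,0,0,-1],[0,0,-0.5,0,0,0,-1],[0,0,-0.5,0,0,0,-1],[0,0,-0.5,0,0,0,-1],[0,0,-0.5,0,0,0,-1],[0,0,-0.5,0,0,0,-1]]'
python3 - <<'E'
from plant import eyes
import cv2,numpy as np
a=eyes.read_camera("scene")[:,:,::-1];cv2.imwrite("pics/end.png",a)
b=cv2.imread("pics/scene0.png")
for n,(x,y,w,h) in dict(cups=(290,180,150,125),btn=(198,192,36,28),lid=(140,260,50,45),green=(115,215,42,35)).items():
    print(n,np.abs(a[y:y+h,x:x+w].astype(int)-b[y:y+h,x:x+w]).mean())
E
```

```text
time: 10.45
eef_pos: [0.4683, -0.1886, 0.23]
tcp_rot: [0.149, 0.989, 0.001, -0.002]
contact_force: [1.1, 0.6, 0.5]
opening: 0.001
finger_force: 0.0
cups 5.497991111111111
btn 5.325066137566138
lid 5.319407407407407
green 22.130385487528343
```

View pics/end.png

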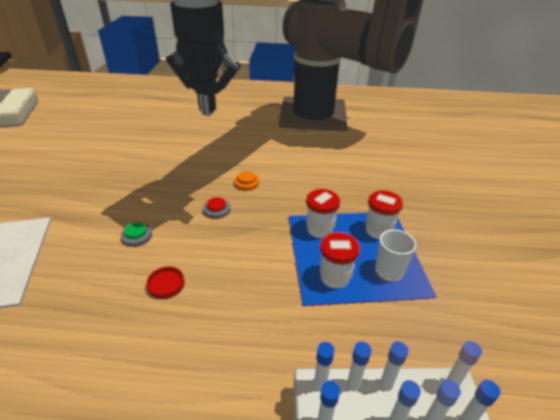

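The arm is clear. The red button is back up at (216,204) and all cups and the lid are in place. The image difference at the green button is only the arm's shadow.

```bash
python3 -c "
from plant import ctrl;print(ctrl.sign_off())"
```

```text
the job is handed in; nothing more can be done
None
```

The job is handed in: I held still above the open cup for over 2 s, pressed the red button until it bottomed, and ended clear, with no cup, lid or green button disturbed in the final picture; no verdict was returned.

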